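# Carry a row of turned pieces to the finishing rack in the same order

### The arm

A 6-joint arm with a two-finger parallel gripper is mounted at the origin on the work surface. World frame = base frame: x ahead of the robot, y to its left, z up, the work surface at z = 0. Lengths are in mm, angles in rad, forces in N, time in s.
With the tool pointing down it reaches from about 350 to 975 mm from the base axis. Payload 7.1 kg.
Tool frame: the origin (TCP) lies at the very end of the fingers, on their centre line; the grasp point (between the pads) lies 19 mm behind it; x points along the fingers, y is the direction in which the jaws open and shut, and the axes are right-handed (so a half turn about x gives the same grasp; the last joint's range is limited). The gripper opens to 88 mm and grips with 3 to 60 N. Pads are 20 mm wide; open, the fingers measure 115 mm over their backs; the gripper's body (75 mm by 178 mm) begins 61 mm behind the grasp point.
Start: joints at [1.099, 0.423, 1.63, -0, 1.089, -0.019], TCP at [273.396, 562.014, 222.675] pointing down, gripper open.
Joint ranges: [-3, 3], [-0.9, 2.11], [0.09, 2.58], [-1.31, 4.45], [0.11, 2.69], [-2.54, 2.54]. Speed limits (rad/s): [2.39, 2.39, 3.01, 3.14, 3.14, 3.14].

### API

Orientations are given as a rotation vector (axis times angle).
In Python, from workcell import ctrl gives the robot as it stands. The module is installed in compiled form; this text tells all that it offers.
- The arm moves only by the tool carry_out, never from a script. Its argument "commands" is a list of rows, each a list of 6 numbers: the shift along the tool's x, y, z in m, then the turn, a rotation vector about the tool's x, y, z in degrees. In form: [[tx, ty, tz, rx, ry, rz], ...]. A call has 1 to 8 rows; each row shifts and turns the pose as measured when the row begins, along the tool's axes as they then stand; what a row does not reach is not made up. A row lasts 1/8 s, in which the tool goes at most 62.5 mm and 10.7 degrees, less where a joint would pass 70% of its speed; a pose out of reach is approached as far as the arm can. A call with a gripper value outside its range is refused whole. "grip" is the closure, from 0 (fully open) to 1 (shut), set as the call begins (left out, the last holds). The fingers move at their own pace and stop on an object; the grip force is fixed at half the most. Time passes only in rows, so rows that do not move let the fingers close. It gives the time, the measured TCP pose, the force and the opening at its end, in the units of the state.
- ctrl.get_obs(): the state, without advancing time (a new reading comes with each control period).
- ctrl.get_image(name): name is "scene" or "side" or "wrist"; returns a dict with "pixels" (480x640x3 uint8, blue, green, red), "intrinsics" (3x3 intrinsics, pixels), "rvec" (rotation vector, rad) and "tvec" (3), from world to camera coordinates, as OpenCV has them. Camera axes: x right, y down, z forward; pixel columns grow to the right and rows downward; lengths in mm; the calibration is good to about 2 mm. A picture is of the moment at which its call begins. There is no depth.
- ctrl.close_job(): hands the job in, once; it reports no verdict.
The state is a dict: "t": time; "qpos": joint angles; "qvel": joint speeds; "joint_torque": joint torques, N m; "ee_pos": TCP position; "orientation": TCP orientation; "ft_force": force on the tool from outside, world axes, zero at the start; "moment": the same for the moment, N m; "width": finger opening in mm.
Only numpy, scipy, OpenCV 4.12 (cv2) and the standard library are available. Lean on these libraries where they do the work, as an engineer would, in place of code of your own. Each camera call takes 0.05 s, during which the arm holds its last target. There are 200 camera calls.

### The job

Move the four turned wooden pieces one by one from the full rack into the saucers of the empty rack, keeping their order counted from the dowel: the piece that stands nearest the dowel on the full rack goes into the saucer nearest the dowel on the other, the next into the next, and so on. Each must end standing upright, flat on the floor of its own saucer; tip none over, and leave the jar and the tin where they are.

Things in the scene. Friction and masses are not known exactly. Their poses are not given: they have to be found in the camera images.
- ball_mid (a point): Ball finial: a ball 44 mm across centred 38 mm above the underside, on a thin neck, with a 12 mm wide nipple on top; 72 mm tall; at mid-height it is about 44 mm wide. Turned from pale wood, round, standing upright on a 38 mm wide foot (8 mm thick). This point: on its axis, half-way up (36 mm above its underside); its z axis runs up the piece. About 70 g.
- drum_mid (a point): Drum: a plain cylinder 34 mm across, 58 mm tall, with a 16 mm wide tenon standing 16 mm out of its top; 74 mm tall; 34 mm wide at mid-height. Turned from pale wood, round, standing upright on a 38 mm wide foot (8 mm thick). This point: on its axis, half-way up (37 mm above its underside); its z axis runs up the piece. About 70 g.
- knob_mid (a point): Mushroom knob: a short stem under a thick, flat-topped head 45 mm across, from 24 to 68 mm up; 68 mm tall; 45 mm wide at mid-height. Turned from pale wood, round, standing upright on a 38 mm wide foot (8 mm thick). This point: on its axis, half-way up (34 mm above its underside); its z axis runs up the piece. About 70 g.
- acorn_mid (a point): Acorn finial: a 38 mm wide barrel from 24 to 52 mm up, running to a point at the top; 76 mm tall; 38 mm wide at mid-height. Turned from pale wood, round, standing upright on a 38 mm wide foot (8 mm thick). This point: on its axis, half-way up (38 mm above its underside); its z axis runs up the piece. About 70 g.
- rack_a: The full rack: fixed plywood board 76 wide (x), 290 long (y), 16 mm thick, turned any way. A dark dowel, 18 thick, 54 mm tall, marks one end. Origin: board's underside, mid-row; +y along the row to the dowel, z up. Saucer centres at y = +96, +32, -32, -96 mm, x = 0; dowel at y = +142. The pieces start in its saucers, in any order.
- rack_b: The empty rack: fixed plywood board 76 wide (x), 290 long (y), 16 mm thick, turned any way. A dark dowel, 18 thick, 54 mm tall, marks one end. Origin: board's underside, mid-row; +y along the row to the dowel, z up. Saucer centres at y = +96, +32, -32, -96 mm, x = 0; dowel at y = +142. Its saucers: dark round dishes 60 across, 52 inside, floor 20 and rim 25 mm above the bench.
- saucer_ball: The saucer of the full rack in which the ball stands at the start: a dark dish, fixed on the board, 60 mm across and 52 mm inside, floor 20 mm and rim 25 mm above the bench. It does not move. Origin: centre of its underside, on the board's top.
- saucer_drum: The saucer of the full rack in which the drum stands at the start: a dark dish, fixed on the board, 60 mm across and 52 mm inside, floor 20 mm and rim 25 mm above the bench. It does not move. Origin: centre of its underside, on the board's top.
- saucer_knob: The saucer of the full rack in which the knob stands at the start: a dark dish, fixed on the board, 60 mm across and 52 mm inside, floor 20 mm and rim 25 mm above the bench. It does not move. Origin: centre of its underside, on the board's top.
- saucer_acorn: The saucer of the full rack in which the acorn stands at the start: a dark dish, fixed on the board, 60 mm across and 52 mm inside, floor 20 mm and rim 25 mm above the bench. It does not move. Origin: centre of its underside, on the board's top.
- oil_jar: Bystander: closed amber glass jar, 64 mm across, 75 mm tall; origin at the centre of its underside.
- wax_tin: Bystander: flat round metal tin, 76 mm across, 28 mm tall; origin at the centre of its underside.
Not all that is in view belongs to the job. Leave any pink or turquoise look-alike of the part that bears drum_mid alone. What is shaped like the part that bears ball_mid but green is not meant.

How it is judged (in metres and radians):
At the end, for the whole second after the job is handed in: Each piece stands in the saucer of the second rack that has the same place, counted from the dowel, as its saucer on the first rack: its axis within 10 mm of the saucer's centre along and across the row, its underside within 3 mm of the saucer's floor, upright within 0.08 rad, and at rest (((y of saucer_ball in the frame of rack_a between 0.076 and 0.116 m and y of ball_mid in the frame of rack_b between 0.086 and 0.106 m) or (y of saucer_ball in the frame of rack_a between 0.012 and 0.052 m and y of ball_mid in the frame of rack_b between 0.022 and 0.042 m) or (y of saucer_ball in the frame of rack_a between -0.052 and -0.012 m and y of ball_mid in the frame of rack_b between -0.042 and -0.022 m) or (y of saucer_ball in the frame of rack_a between -0.116 and -0.076 m and y of ball_mid in the frame of rack_b between -0.106 and -0.086 m)) and x of ball_mid in the frame of rack_b between -0.01 and 0.01 m and z of ball_mid in the frame of rack_b between 0.053 and 0.059 m and angle between each of ball_mid, drum_mid, knob_mid, acorn_mid's own z axis and vertical below 0.08 rad and linear speed of each of ball, drum, knob, acorn below 0.02 m/s and ((y of saucer_drum in the frame of rack_a between 0.076 and 0.116 m and y of drum_mid in the frame of rack_b between 0.086 and 0.106 m) or (y of saucer_drum in the frame of rack_a between 0.012 and 0.052 m and y of drum_mid in the frame of rack_b between 0.022 and 0.042 m) or (y of saucer_drum in the frame of rack_a between -0.052 and -0.012 m and y of drum_mid in the frame of rack_b between -0.042 and -0.022 m) or (y of saucer_drum in the frame of rack_a between -0.116 and -0.076 m and y of drum_mid in the frame of rack_b between -0.106 and -0.086 m)) and x of drum_mid in the frame of rack_b between -0.01 and 0.01 m and z of drum_mid in the frame of rack_b between 0.054 and 0.06 m and ((y of saucer_knob in the frame of rack_a between 0.076 and 0.116 m and y of knob_mid in the frame of rack_b between 0.086 and 0.106 m) or (y of saucer_knob in the frame of rack_a between 0.012 and 0.052 m and y of knob_mid in the frame of rack_b between 0.022 and 0.042 m) or (y of saucer_knob in the frame of rack_a between -0.052 and -0.012 m and y of knob_mid in the frame of rack_b between -0.042 and -0.022 m) or (y of saucer_knob in the frame of rack_a between -0.116 and -0.076 m and y of knob_mid in the frame of rack_b between -0.106 and -0.086 m)) and x of knob_mid in the frame of rack_b between -0.01 and 0.01 m and z of knob_mid in the frame of rack_b between 0.051 and 0.057 m and ((y of saucer_acorn in the frame of rack_a between 0.076 and 0.116 m and y of acorn_mid in the frame of rack_b between 0.086 and 0.106 m) or (y of saucer_acorn in the frame of rack_a between 0.012 and 0.052 m and y of acorn_mid in the frame of rack_b between 0.022 and 0.042 m) or (y of saucer_acorn in the frame of rack_a between -0.052 and -0.012 m and y of acorn_mid in the frame of rack_b between -0.042 and -0.022 m) or (y of saucer_acorn in the frame of rack_a between -0.116 and -0.076 m and y of acorn_mid in the frame of rack_b between -0.106 and -0.086 m)) and x of acorn_mid in the frame of rack_b between -0.01 and 0.01 m and z of acorn_mid in the frame of rack_b between 0.055 and 0.061 m); the robot touches nothing.
It fails at once if a turned piece is tipped over (more than 45 degrees) (angle between any of ball_mid, drum_mid, knob_mid, acorn_mid's own z axis and vertical above 0.785 rad).
It fails at once if the jar or the tin is pushed by more than 30 mm (distance of any of oil_jar, wax_tin from where it was at the start of the episode above 0.03 m).
It also fails if it takes over 106 s, if anything falls off the work surface, if the arm or the gripper's body presses on something with over 40 N, if the wrist force passes 120 N, or if a joint passes its speed limit or range.

## Working session

There is one attempt and no reset: what is moved stays moved. The work goes in short steps, Python scripts to look and compute and a tool call to move; the robot and the scene stay as the last step left them, time stands still between calls to the robot, and variables do not carry over. Pictures are saved under pics/ and viewed, about 12 in all and at most 16, crops included, and the job is handed in when it is done.

Besides the shell and the picture viewer there is one more tool, called after ">>>" as name([rows], argument=value, ...), one row to a line, values as JSON. carry_out: Moves the arm, as the interface text tells. Its arguments: {"type":"object","properties":{"commands":{"type":"array"},"grip":{"type":"number"}},"required":["commands"]}

```bash
mkdir -p pics; python3 - <<'E'
from workcell import ctrl
import cv2,numpy as np
print(ctrl.get_obs())
for n in("scene","side","wrist"):
    d=ctrl.get_image(n);cv2.imwrite(f"pics/{n}0.png",d["pixels"])
    R=cv2.Rodrigues(np.array(d["rvec"],float))[0];print(n,d["intrinsics"],(-R.T@np.array(d["tvec"]).ravel()).round(0),R[2].round(2))
E
```

```text
{'t': 0.0, 'qpos': array([ 1.09899509e+00,  4.23859122e-01,  1.63069589e+00, -1.86548949e-05,
        1.08860624e+00, -1.89915904e-02]), 'qvel': array([ 0.00249177, -0.00169228, -0.00077132,  0.00044741, -0.00067895,
        0.00045817]), 'joint_torque': array([-2.30196616e-03, -5.44618142e+01, -2.73659652e+01,  6.42590644e-02,
        2.27889681e-02, -1.45073718e-04]), 'ee_pos': array([273.15267237, 561.51971279, 221.88797716]), 'orientation': array([ 0.35388937,  1.54184088, -0.35630277]), 'ft_force': array([-0.48581327, -0.05151256, -0.67230777]), 'moment': array([-0.01386552,  0.03413604, -0.02092726]), 'width': 87.55239228899727}
scene [[508.41146806   0.         315.2569932 ]
 [  0.         508.41146806 238.12362139]
 [  0.           0.           1.        ]] [1447. -246. 1108.] [-0.64  0.17 -0.75]
side [[435.28454229   0.         321.52439172]
 [  0.         435.28454229 236.89671572]
 [  0.           0.           1.        ]] [422. 824. 659.] [ 0.11 -0.8  -0.59]
wrist [[430.12460561   0.         315.07074841]
 [  0.         430.12460561 238.58000662]
 [  0.           0.           1.        ]] [211. 591. 384.] [ 0.23 -0.11 -0.97]
```

View pics/scene0.png

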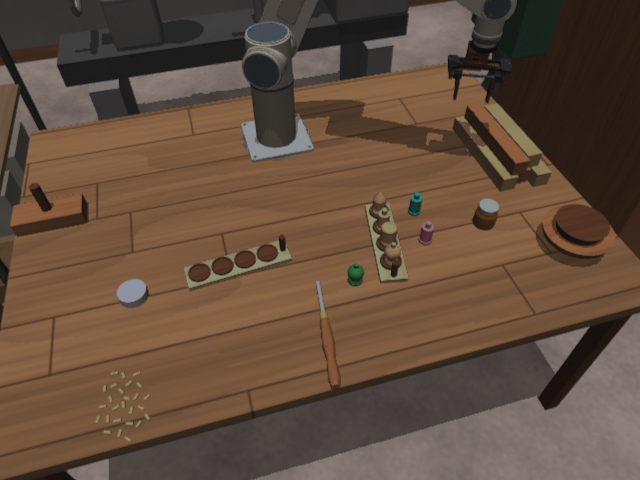

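View pics/side0.png

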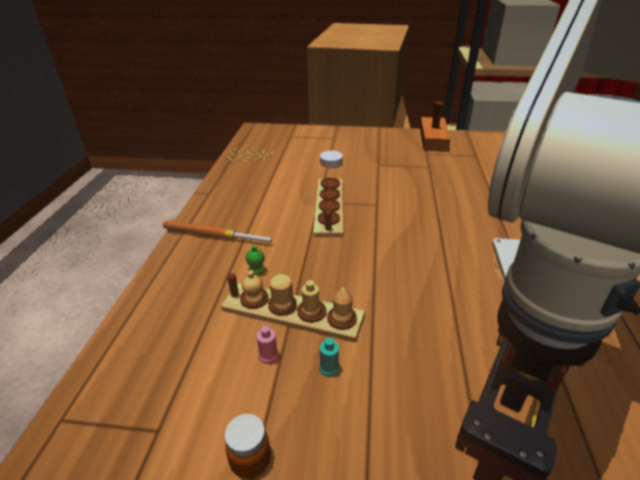

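The scene view shows rack A with its dowel at about (394,268). Counted from the dowel, the pieces are ball (393,252), knob (389,235), drum (383,216) and acorn (379,203). Rack B's dowel is at (282,243). The look-alikes are a green ball (356,273), a turquoise drum (415,204) and a pink drum (427,232). The pale pieces standing in the saucers are the ones meant. Next I'll take enlarged crops to measure from.

```bash
cat > h.py <<'E'
import cv2,numpy as np
from workcell import ctrl
def cam(n):
    d=ctrl.get_image(n); R=cv2.Rodrigues(np.array(d["rvec"],float))[0]
    return d["pixels"],np.array(d["intrinsics"]),R,np.array(d["tvec"],float).ravel()
def proj(c,P):
    p=(c[1]@(c[2]@np.atleast_2d(P).T+c[3][:,None])).T; return p[:,:2]/p[:,2:]
def onplane(c,uv,z):
    r=c[2].T@np.linalg.inv(c[1])@np.array([*uv,1.]);o=-c[2].T@c[3]; return o+r*(z-o[2])/r[2]
def tri(c1,u1,c2,u2):
    P=[c[1]@np.c_[c[2],c[3]] for c in(c1,c2)]
    X=cv2.triangulatePoints(P[0],P[1],np.array(u1,float).reshape(2,1),np.array(u2,float).reshape(2,1)).ravel();return X[:3]/X[3]
E
python3 - <<'E'
from h import *
a=cam("scene");b=cam("side")
cr=lambda c,x,y,w,h,W,H:cv2.resize(c[0][y:y+h,x:x+w],(W,H),interpolation=cv2.INTER_CUBIC)
im=np.zeros((600,800,3),np.uint8)
im[:300,:500]=cr(a,180,230,125,75,500,300)   # x4
im[:300,500:]=cr(b,300,170,50,50*300//300+0,300,300) # x6, rows 170-220
im[300:,:300]=cr(a,350,185,75,75,300,300)
im[300:,300:]=cr(b,215,260,150,90,500,300)
cv2.imwrite("pics/crop1.png",im)
for n,u in dict(dowA=(394,274),ac=(379,213),dowB=(282,249),far=(200,272),jar=(487,222),tin=(132,298),turq=(415,212),pink=(427,242),green=(356,283)).items(): print(n,onplane(a,u,10).round(0))
E
```

```text
dowA [691. 173.  10.]
ac [462. 215.  10.]
dowB [519. -98.  10.]
far [ 537. -333.   10.]
jar [587. 507.  10.]
tin [ 573. -516.   10.]
turq [489. 320.  10.]
pink [610. 306.  10.]
green [691.  65.  10.]
```

View pics/crop1.png

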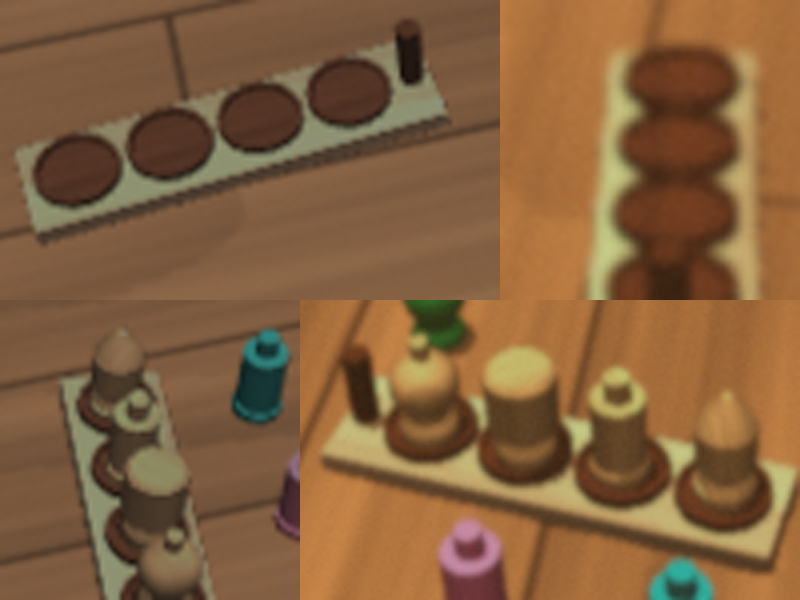

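View pics/wrist0.png

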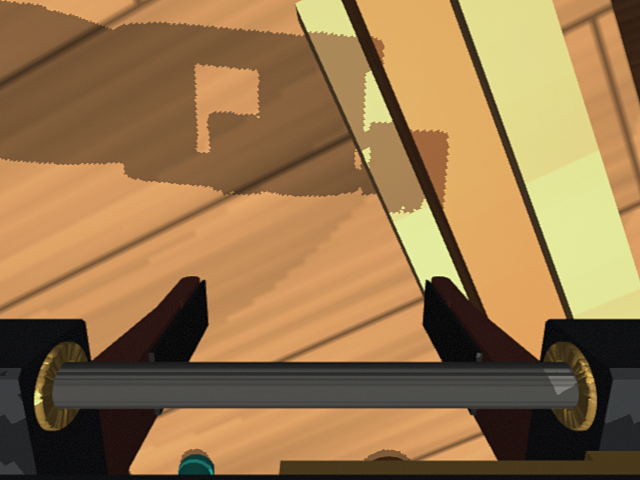

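```bash
cat > fit.py <<'E'
from h import *
from scipy.optimize import least_squares
a=cam("scene");b=cam("side")
A={k:(s,d) for k,s,d in [("ball",(393.5,243.75),(250.7,272.9)),("knob",(389,226.75),(281.3,279.8)),("drum",(384.75,209.75),(310.1,282.8)),("acorn",(380.25,192.5),(343.4,288.8))]}
T={k:tri(a,s,b,d) for k,(s,d) in A.items()}
for k in T: print(k,T[k].round(1))
B=[(96,(267.25,252.75),None),(32,(245.25,259),(329.2,205.3)),(-32,(222.5,265.75),(329.7,193.3)),(-96,(199.5,272.5),(330.3,182.5))]
for y,s,d in B:
    if d: print("B",y,tri(a,s,b,d).round(1))
def W(p,y,z): return [p[0]-y*np.sin(p[2]),p[1]+y*np.cos(p[2]),z]
hz=dict(ball=92,knob=88,drum=94,acorn=96)
def rA(p): return np.concatenate([np.r_[proj(a,W(p,y,hz[k]))[0]-A[k][0],proj(b,W(p,y,hz[k]))[0]-A[k][1]] for k,y in zip(hz,(96,32,-32,-96))])
def rB(p): return np.concatenate([np.r_[proj(a,W(p,y,25))[0]-s, proj(b,W(p,y,25))[0]-d if d else (0,0)] for y,s,d in B])
for r,x0 in((rA,[580,195,-1.7]),(rB,[530,-220,.1])):
    f=least_squares(r,x0,x_scale=[10,10,.1]);p=f.x;print(p.round(3),f.fun.round(1))
    for y in(96,32,-32,-96,142):print(y,np.round(W(p,y,0),1))
E
python3 fit.py
```

```text
ball [651.6 178.8  89.3]
knob [587.6 190.5  86.3]
drum [528.5 200.   92.4]
acorn [462.2 211.7  94.7]
B 32 [ 534.4 -205.5   19.6]
B -32 [ 540.3 -269.9   20.1]
B -96 [ 545.6 -333.6   20.1]
[557.613 196.005  -1.742] [ 0.6 -0.4 -0.2 -1.   0.2 -0.1 -0.9 -0.6  0.2 -1.2  1.   0.1  0.5 -0.1
 -0.2 -0.5]
96 [652.2 179.6   0. ]
32 [589.1 190.5   0. ]
-32 [526.1 201.5   0. ]
-96 [463.  212.4   0. ]
142 [697.5 171.8   0. ]
[ 5.39266e+02 -2.36733e+02  7.90000e-02] [ 0.5 -0.6  0.   0.   0.2 -0.6 -0.8 -1.7  0.3 -0.9 -0.6 -1.2  0.1 -1.
 -0.6 -1.1]
96 [ 531.7 -141.     0. ]
32 [ 536.7 -204.8    0. ]
-32 [ 541.8 -268.6    0. ]
-96 [ 546.8 -332.4    0. ]
142 [528.  -95.2   0. ]
```

```bash
cat > plan.py <<'E'
# usage: plan.py x y z yaw_deg_of_tool_y nrows
import sys,numpy as np
from scipy.spatial.transform import Rotation as Ro
from workcell import ctrl
o=ctrl.get_obs();x,y,z,yaw,n=map(float,sys.argv[1:6]);n=int(n)
R=Ro.from_rotvec(o["orientation"]);M=R.as_matrix()
ty=np.radians(yaw);c=np.array([np.cos(ty),np.sin(ty),0]);X=np.array([0,0,-1.])
T=Ro.from_matrix(np.c_[X,c,np.cross(X,c)])
rv=(R.inv()*T).as_rotvec();d=np.array([x,y,z])-o["ee_pos"]
print("t",o["t"].__round__(2),"pos",o["ee_pos"].round(1),"yaw",np.degrees(np.arctan2(M[1,1],M[0,1])).round(1),"tiltx",M[:,0].round(3),"w",round(o["width"],1),"F",o["ft_force"].round(1),"q",o["qpos"].round(2))
print("d",d.round(1),"rot",np.degrees(rv).round(1))
for i in range(n):
    Ri=(R*Ro.from_rotvec(rv*i/n)).as_matrix()
    print("["+",".join(f"{v:.4g}" for v in np.r_[(Ri.T@d/n/1000).round(4),np.degrees(rv/n).round(1)])+"],",end="")
print()
E
python3 plan.py 652 179.5 200 80.2 8
```

```text
t 0.35 pos [273.3 561.9 222.5] yaw 64.1 tiltx [-0. -0. -1.] w 87.5 F [-0.2  1.4 -0.2] q [ 1.1   0.42  1.63 -0.    1.09 -0.02]
d [ 378.7 -382.4  -22.5] rot [-16.1  -0.    0. ]
[0.0028,-0.0223,0.0635,-2,-0,0],[0.0028,-0.0245,0.0626,-2,-0,0],[0.0028,-0.0267,0.0617,-2,-0,0],[0.0028,-0.0288,0.0608,-2,-0,0],[0.0028,-0.031,0.0597,-2,-0,0],[0.0028,-0.0331,0.0586,-2,-0,0],[0.0028,-0.0351,0.0574,-2,-0,0],[0.0028,-0.0371,0.0561,-2,-0,0],
```

>>> carry_out([
  [0.003, -0.02, 0.058, -2, 0, 0],
  [0.003, -0.022, 0.058, -2, 0, 0],
  [0.003, -0.024, 0.057, -2, 0, 0],
  [0.003, -0.026, 0.056, -2, 0, 0],
  [0.003, -0.028, 0.055, -2, 0, 0],
  [0.003, -0.03, 0.054, -2, 0, 0],
  [0.003, -0.032, 0.053, -2, 0, 0],
  [0.002, -0.034, 0.052, -2, 0, 0],
], grip=0)

```text
t: 1.35
ee_pos: [629.3, 213.8, 200.0]
orientation: [0.125, 1.565, -0.12]
ft_force: [0.6, 1.3, -0.4]
width: 87.6
```

```bash
python3 plan.py 652 179.5 200 80.2 4
```

```text
t 1.35 pos [629.3 213.8 200. ] yaw 81.1 tiltx [ 0.003  0.003 -1.   ] w 87.6 F [ 0.6  1.3 -0.4] q [ 0.31  0.5   1.56  0.    1.08 -1.11]
d [ 22.7 -34.3   0. ] rot [ 0.9  0.1 -0.2]
[-0,-0.0076,0.0069,0.2,0,-0.1],[-0,-0.0076,0.007,0.2,0,-0.1],[-0,-0.0075,0.007,0.2,0,-0.1],[-0,-0.0075,0.007,0.2,0,-0.1],
```

>>> carry_out([
  [0, -0.015, 0.014, 0.4, 0, -0.1],
  [0, -0.015, 0.014, 0.4, 0, -0.1],
  [0, 0, 0, 0, 0, 0],
])

```text
t: 1.72
ee_pos: [654.3, 175.8, 199.3]
orientation: [0.138, 1.565, -0.138]
ft_force: [-0.6, 0.1, 0.9]
width: 87.7
```

```bash
python3 plan.py 652 179.5 200 80.2 2; python3 - <<'E'
from h import *
c=cam("wrist");im=c[0].copy()
import math
p=[557.613,196.005,-1.742]
W=lambda x,y,z:[p[0]+x*math.cos(p[2])-y*math.sin(p[2]),p[1]+x*math.sin(p[2])+y*math.cos(p[2]),z]
for y,h in((96,92),(32,88),(-32,94),(-96,96)):
    for z,col in((h,(0,0,255)),(25,(255,0,0))):
        u=proj(c,W(0,y,z))[0];print(y,z,u.round(0));cv2.drawMarker(im,(int(u[0]),int(u[1])),col,0,14,1)
t=[W(0,142,70)];cv2.drawMarker(im,tuple(proj(c,t)[0].astype(int)),(0,255,0),0,14,1)
cv2.imwrite("pics/w1.png",im)
E
```

```text
t 1.73 pos [654.3 175.8 199.3] yaw 79.9 tiltx [ 0.001 -0.    -1.   ] w 87.7 F [-0.6  0.1  0.9] q [ 0.25  0.52  1.52 -0.    1.09 -1.15]
d [-2.3  3.7  0.7] rot [-0.3  0.1  0. ]
[-0.0003,0.0016,-0.0015,-0.1,0,0],[-0.0003,0.0016,-0.0015,-0.1,0,0],
96 92 [322. 232.]
96 25 [321. 212.]
32 88 [322. 129.]
32 25 [321. 128.]
-32 94 [322.  12.]
-32 25 [321.  37.]
-96 96 [ 322. -124.]
-96 25 [320. -66.]
```

View pics/w1.png

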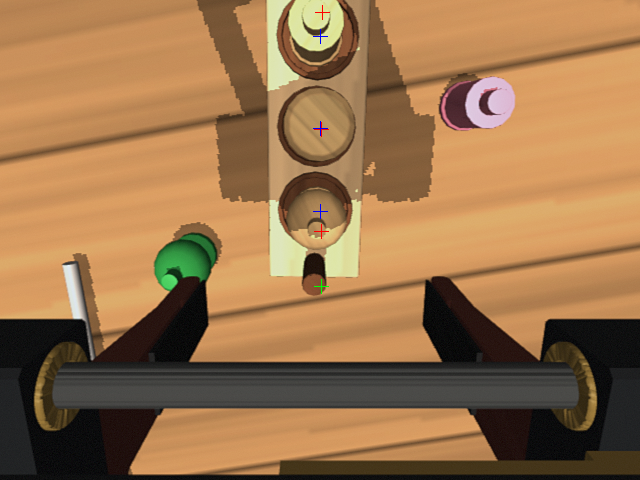

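The wrist view shows the ball's top at (316,227), the knob's at (316,127), the drum's tenon at (317,14) and the dowel's top at (314,285). They lie about 3.5 mm to the -y side of my fit, and they line up with the mid-line of the fingers (px 316). The green ball (180,262) and the pink drum (490,103) stand clear of the finger path. I'll shift rack A's fit to match and go down on the ball.

>>> carry_out([
  [0.03, 0, -0.003, 0, 0, 0],
  [0.04, 0, -0.001, 0, 0, 0],
  [0.04, 0, 0, 0, 0, 0],
  [0.03, 0, 0, 0, 0, 0],
  [0.015, 0, 0, 0, 0, 0],
  [0, 0, 0, 0, 0, 0],
])

```text
t: 2.52
ee_pos: [646.1, 187.1, 43.2]
orientation: [0.131, 1.564, -0.127]
ft_force: [-0.6, 0.1, 0.4]
width: 88.1
```

```bash
python3 plan.py 650.6 176.5 39 80.2 1
```

```text
t 2.52 pos [646.1 187.1  43.2] yaw 80.6 tiltx [ 0.003  0.002 -1.   ] w 88.1 F [-0.6  0.1  0.4] q [ 0.26  0.71  1.6   0.    0.82 -1.14]
d [  4.5 -10.6  -4.2] rot [ 0.4  0.2 -0.2]
[0.0042,-0.0097,0.0061,0.4,0.2,-0.2],
```

>>> carry_out([
  [0.002, -0.01, 0.006, 0.4, 0.2, -0.2],
  [0, 0, 0, 0, 0, 0],
])

```text
t: 2.78
ee_pos: [652.0, 176.5, 43.6]
orientation: [0.135, 1.564, -0.134]
ft_force: [0.4, -0.3, 0.2]
width: 88.0
```

```bash
python3 plan.py 650.6 176.5 39 80.2 1
```

```text
t 2.77 pos [652.  176.5  43.6] yaw 80.2 tiltx [ 0.003  0.    -1.   ] w 88.0 F [ 0.4 -0.3  0.2] q [ 0.25  0.71  1.6  -0.    0.83 -1.15]
d [-1.4  0.  -4.6] rot [-0.   0.1 -0. ]
[0.0046,-0.0002,-0.0014,-0,0.1,-0],
```

>>> carry_out([
  [0.006, 0, -0.001, 0, 0, 0],
  [0, 0, 0, 0, 0, 0],
])

```text
t: 3.02
ee_pos: [652.1, 176.4, 38.8]
orientation: [0.136, 1.562, -0.134]
ft_force: [-0.1, 1.2, -0.5]
width: 87.7
```

>>> carry_out([
  [0, 0, 0, 0, 0, 0],
  [0, 0, 0, 0, 0, 0],
  [0, 0, 0, 0, 0, 0],
  [0, 0, 0, 0, 0, 0],
], grip=1)

```text
t: 3.52
ee_pos: [652.2, 176.6, 39.1]
orientation: [0.136, 1.561, -0.134]
ft_force: [-0.1, 0.4, -0.8]
width: 51.5
```

```bash
python3 plan.py 650.6 176.5 160 80.2 4
```

```text
t 3.52 pos [652.2 176.6  39.1] yaw 80.1 tiltx [ 0.005  0.001 -1.   ] w 51.5 F [-0.1  0.4 -0.8] q [ 0.25  0.72  1.6  -0.    0.82 -1.15]
d [-1.600e+00 -1.000e-01  1.209e+02] rot [-0.1  0.3 -0.1]
[-0.0302,-0,-0.0002,-0,0.1,-0],[-0.0302,-0,-0.0003,-0,0.1,-0],[-0.0302,-0.0001,-0.0003,-0,0.1,-0],[-0.0302,-0.0001,-0.0004,-0,0.1,-0],
```

>>> carry_out([
  [0, 0, 0, 0, 0, 0],
  [0, 0, 0, 0, 0, 0],
  [0, 0, 0, 0, 0, 0],
])

```text
t: 3.9
ee_pos: [652.2, 176.7, 39.1]
orientation: [0.136, 1.561, -0.134]
ft_force: [-0.3, -0.8, 0.2]
width: 42.2
```

```bash
python3 plan.py 650.6 176.5 160 80.2 4
```

```text
t 3.9 pos [652.2 176.7  39.1] yaw 80.1 tiltx [ 0.005  0.001 -1.   ] w 42.2 F [-0.3 -0.8  0.2] q [ 0.25  0.72  1.6  -0.    0.82 -1.15]
d [ -1.6  -0.2 120.9] rot [-0.1  0.3 -0.1]
[-0.0302,-0.0001,-0.0002,-0,0.1,-0],[-0.0302,-0.0001,-0.0003,-0,0.1,-0],[-0.0302,-0.0001,-0.0003,-0,0.1,-0],[-0.0302,-0.0001,-0.0004,-0,0.1,-0],
```

>>> carry_out([
  [-0.01, 0, 0, 0, 0.1, 0],
  [-0.03, 0, 0, 0, 0.1, 0],
  [-0.04, 0, 0, 0, 0.1, 0],
  [-0.03, 0, 0, 0, 0, 0],
])

```text
t: 4.4
ee_pos: [650.0, 175.9, 150.4]
orientation: [0.135, 1.573, -0.135]
ft_force: [-0.4, -0.3, -1.4]
width: 42.2
```

```bash
python3 plan.py 532 -141 150 4.5 8
```

```text
t 4.4 pos [650.  175.9 150.4] yaw 80.1 tiltx [-0.006  0.    -1.   ] w 42.2 F [-0.4 -0.3 -1.4] q [ 0.25  0.58  1.56  0.    1.01 -1.15]
d [-118.  -316.9   -0.4] rot [75.6 -0.3  0.3]
[0.0001,-0.0415,-0.0077,9.5,-0,0],[0.0001,-0.0423,-0.0008,9.5,-0,0],[0.0001,-0.0418,0.0061,9.5,-0,0],[0,-0.0402,0.0129,9.5,-0,0],[0,-0.0376,0.0194,9.5,-0,0],[0,-0.0339,0.0253,9.5,-0,0],[0,-0.0293,0.0305,9.5,-0,0],[0,-0.0239,0.0349,9.5,-0,0],
```

>>> carry_out([
  [0, -0.041, -0.008, 9.5, 0, 0],
  [0, -0.042, -0.001, 9.5, 0, 0],
  [0, -0.042, 0.006, 9.5, 0, 0],
  [0, -0.04, 0.013, 9.5, 0, 0],
  [0, -0.038, 0.019, 9.5, 0, 0],
  [0, -0.034, 0.025, 9.5, 0, 0],
  [0, -0.029, 0.03, 9.5, 0, 0],
  [0, -0.024, 0.035, 9.5, 0, 0],
])

```text
t: 5.4
ee_pos: [525.6, -143.2, 159.3]
orientation: [1.189, 1.221, -1.177]
ft_force: [-0.1, -0.7, -1.0]
width: 42.2
```

```bash
python3 plan.py 532 -141 150 4.5 3
```

```text
t 5.4 pos [ 525.6 -143.2  159.3] yaw 2.0 tiltx [ 0.008  0.002 -1.   ] w 42.2 F [-0.1 -0.7 -1. ] q [-0.29  0.39  1.86  0.    0.89 -0.33]
d [ 6.4  2.2 -9.3] rot [-2.5 -0.1 -0.5]
[0.0031,0.0021,-0.0007,-0.8,-0,-0.2],[0.0031,0.0022,-0.0006,-0.8,-0,-0.2],[0.0031,0.0022,-0.0006,-0.8,-0,-0.2],
```

>>> carry_out([
  [0.003, 0.002, 0, -1, 0, -0.2],
  [0.003, 0.002, 0, -1, 0, -0.2],
  [0.002, 0.002, 0, -0.5, 0, -0.1],
  [0, 0, 0, 0, 0, 0],
])

```text
t: 5.9
ee_pos: [532.3, -143.2, 152.3]
orientation: [1.15, 1.247, -1.149]
ft_force: [0.4, 0.6, -1.7]
width: 42.1
```

```bash
python3 plan.py 532 -141 150 4.5 3;python3 - <<'E'
from h import *
import math
c=cam("wrist");im=c[0].copy()
p=[539.27,-236.73,.079]
W=lambda x,y,z:[p[0]+x*math.cos(p[2])-y*math.sin(p[2]),p[1]+x*math.sin(p[2])+y*math.cos(p[2]),z]
for y in (96,32,-32,-96):
    u=proj(c,W(0,y,25))[0];print(y,u.round(0));cv2.drawMarker(im,(int(u[0]),int(u[1])),(255,0,0),0,14,1)
cv2.drawMarker(im,tuple(proj(c,W(0,142,70))[0].astype(int)),(0,255,0),0,14,1)
e=ctrl.get_obs()["ee_pos"];print(proj(c,e))
cv2.imwrite("pics/w2.png",im)
E
```

```text
t 5.9 pos [ 532.3 -143.2  152.3] yaw 4.7 tiltx [ 0.     0.001 -1.   ] w 42.1 F [ 0.4  0.6 -1.7] q [-0.29  0.41  1.85  0.    0.89 -0.37]
d [-0.3  2.2 -2.3] rot [ 0.2 -0.1 -0. ]
[0.0008,-0,-0.0008,0.1,-0,-0],[0.0008,-0,-0.0008,0.1,-0,-0],[0.0008,-0,-0.0008,0.1,-0,-0],
96 [315. 225.]
32 [315. 311.]
-32 [314. 388.]
-96 [314. 458.]
[[315.41363647 300.12256156]]
```

View pics/w2.png

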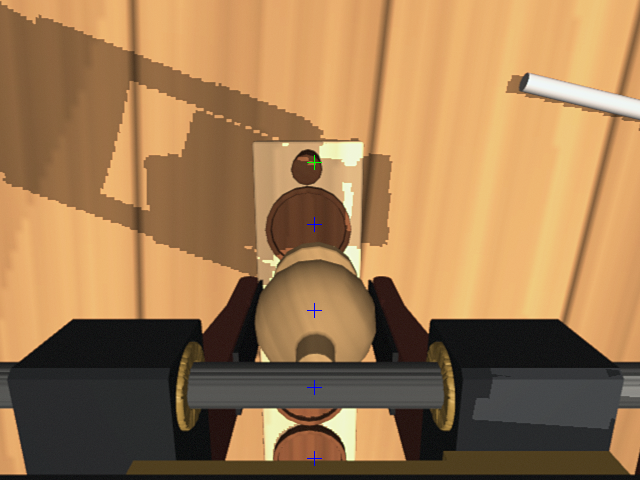

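The wrist view shows the ball held upright and centred at about (316,306). The saucer nearest the dowel is at (308,229), where the fit says (315,225), and the dowel's top is at (307,166). I'll refit rack B from this view.

```bash
python3 - <<'E'
from h import *
import math
from scipy.optimize import least_squares
c=cam("wrist")
W=lambda p,y,z:[p[0]-y*math.sin(p[2]),p[1]+y*math.cos(p[2]),z]
def r(p):
    q=[proj(c,W(p,y,z))[0] for y,z in((96,25),(142,70),(-96,25))]
    return np.r_[q[0]-(308,229),q[1]-(307,166),q[2][0]-310.5]
f=least_squares(r,[539,-237,.08],x_scale=[10,10,.1]);print(f.x,f.fun)
for y in(96,32,-32,-96):print(y,np.round(W(f.x,y,0),1))
e=ctrl.get_obs()["ee_pos"]
print("ball centre expected",proj(c,[e[0],e[1],e[2]+19]))
g=cv2.cvtColor(c[0],cv2.COLOR_BGR2HSV);print(onplane(c,(316,306),e[2]+19),e)
E
```

```text
[ 5.35644901e+02 -2.39377516e+02  8.53099485e-02] [ 0.50079449 -0.98864466 -0.32831381  0.77637316 -0.11354001]
96 [ 527.5 -143.7    0. ]
32 [ 532.9 -207.5    0. ]
-32 [ 538.4 -271.3    0. ]
-96 [ 543.8 -335.     0. ]
ball centre expected [[315.16367803 321.18658044]]
[ 531.84205742 -137.46350845  171.3157306 ] [ 532.0246491  -143.38861657  152.3157306 ]
```

```bash
python3 - <<'E'
from h import *
c=cam("wrist");im=c[0].copy();e=ctrl.get_obs()["ee_pos"]
t=np.linspace(0,2*np.pi,90)
o=-c[2].T@c[3]
for off,col in((0,(255,0,0)),(5,(0,0,255))):
    C=e+np.array([-.08*off,off,19]);n=o-C;D=np.linalg.norm(n);n/=D
    a=np.cross(n,[0,0,1]);a/=np.linalg.norm(a);b=np.cross(n,a);r=22*np.sqrt(1-(22/D)**2)
    P=C+n*22*22/D+r*(np.outer(np.cos(t),a)+np.outer(np.sin(t),b))
    cv2.polylines(im,[proj(c,P).astype(int)],True,col,1)
    for z in(-38,-30):
        cv2.polylines(im,[proj(c,C+np.c_[19*np.cos(t),19*np.sin(t),0*t+z]).astype(int)],True,col,1)
cv2.imwrite("pics/w3.png",cv2.resize(im[180:400,210:430],(660,660))[:600])
E
```

```text
(no output)
```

View pics/w3.png

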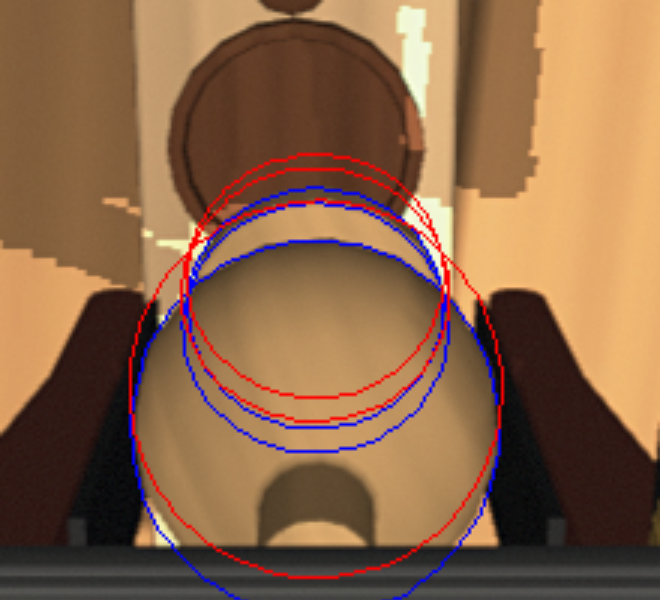

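The blue outline (no offset) fits the ball, so it sits at the jaw centre. I'll lower it into saucer 1 of rack B.

>>> carry_out([
  [0.01, -0.0045, 0, 0, 0, 0],
  [0.03, 0, 0, 0, 0, 0],
  [0.03, 0, 0, 0, 0, 0],
  [0.015, 0, 0, 0, 0, 0],
  [0, 0, 0, 0, 0, 0],
])

```text
t: 6.68
ee_pos: [526.4, -143.2, 64.0]
orientation: [1.15, 1.247, -1.149]
ft_force: [-0.0, -0.6, -0.5]
width: 42.0
```

```bash
python3 plan.py 527.5 -143.7 40 4.9 3
```

```text
t 6.67 pos [ 526.4 -143.2   64. ] yaw 4.7 tiltx [ 0.     0.001 -1.   ] w 42.0 F [-0.  -0.6 -0.5] q [-0.29  0.54  1.9   0.    0.7  -0.37]
d [  1.1  -0.5 -24. ] rot [-0.2 -0.1 -0. ]
[0.008,0.0004,0.0002,-0.1,-0,-0],[0.008,0.0004,0.0002,-0.1,-0,-0],[0.008,0.0004,0.0002,-0.1,-0,-0],
```

>>> carry_out([
  [0.01, 0.001, 0, 0, 0, 0],
  [0.008, 0, 0, 0, 0, 0],
  [0.003, 0, 0, 0, 0, 0],
  [0.001, 0, 0, 0, 0, 0],
  [0, 0, 0, 0, 0, 0],
])

```text
t: 7.3
ee_pos: [529.1, -143.6, 42.6]
orientation: [1.151, 1.244, -1.146]
ft_force: [0.8, 0.1, -0.3]
width: 42.2
```

```bash
python3 plan.py 527.5 -143.7 40 4.9 3
```

```text
t 7.3 pos [ 529.1 -143.6   42.6] yaw 4.7 tiltx [ 0.004 -0.    -1.   ] w 42.2 F [ 0.8  0.1 -0.3] q [-0.29  0.58  1.9   0.    0.66 -0.37]
d [-1.6 -0.1 -2.6] rot [-0.2  0.  -0.2]
[0.0009,-0.0005,-0,-0.1,0,-0.1],[0.0009,-0.0005,-0,-0.1,0,-0.1],[0.0009,-0.0005,-0,-0.1,0,-0.1],
```

>>> carry_out([
  [0.002, -0.0015, 0, 0, 0, 0],
  [0.001, 0, 0, 0, 0, 0],
  [0, 0, 0, 0, 0, 0],
])

```text
t: 7.68
ee_pos: [527.8, -143.8, 39.9]
orientation: [1.151, 1.243, -1.146]
ft_force: [0.4, -0.9, -0.1]
width: 42.2
```

>>> carry_out([
  [0, 0, 0, 0, 0, 0],
  [0, 0, 0, 0, 0, 0],
  [0, 0, 0, 0, 0, 0],
  [0, 0, 0, 0, 0, 0],
  [0, 0, 0, 0, 0, 0],
], grip=0)

```text
t: 8.3
ee_pos: [528.3, -144.0, 40.3]
orientation: [1.151, 1.242, -1.145]
ft_force: [-0.4, 0.2, -0.1]
width: 86.5
```

```bash
python3 plan.py 527.5 -143.7 155 4.9 4
```

```text
t 8.3 pos [ 528.3 -144.    40.3] yaw 4.7 tiltx [ 0.005 -0.001 -1.   ] w 86.5 F [-0.4  0.2 -0.1] q [-0.29  0.59  1.9   0.    0.65 -0.37]
d [ -0.8   0.3 114.7] rot [-0.2  0.1 -0.3]
[-0.0287,-0,-0.0001,-0.1,0,-0.1],[-0.0287,-0.0001,-0.0001,-0.1,0,-0.1],[-0.0287,-0.0001,-0.0001,-0.1,0,-0.1],[-0.0287,-0.0001,-0.0001,-0.1,0,-0.1],
```

>>> carry_out([
  [-0.02, 0, 0, 0, 0, 0],
  [-0.04, 0, 0, 0, 0, -0.1],
  [-0.05, 0, 0, 0, 0, -0.1],
  [-0.04, 0, 0, 0, 0, 0],
  [0, 0, 0, 0, 0, 0],
])

```text
t: 8.93
ee_pos: [527.2, -143.7, 194.0]
orientation: [1.149, 1.246, -1.149]
ft_force: [0.7, -0.3, -0.3]
width: 88.1
```

```bash
cat > chk.py <<'E'
import sys
from h import *
import math
c=cam("wrist");im=c[0].copy();t=np.linspace(0,2*np.pi,90)
p=[535.64,-239.38,.0853]
W=lambda y:np.array([p[0]-y*math.sin(p[2]),p[1]+y*math.cos(p[2]),0])
for y in (96,32,-32,-96):
    cv2.polylines(im,[proj(c,W(y)+np.c_[30*np.cos(t),30*np.sin(t),0*t+25]).astype(int)],True,(255,0,0),1)
    cv2.polylines(im,[proj(c,W(y)+np.c_[19*np.cos(t),19*np.sin(t),0*t+28]).astype(int)],True,(0,0,255),1)
for y in (96,32,-32,-96):
    cv2.drawMarker(im,tuple(proj(c,W(y)+[0,0,92])[0].astype(int)),(0,255,0),0,10,1)
cv2.imwrite(sys.argv[1],im)
E
python3 chk.py pics/w4.png; python3 plan.py 587 189 170 80.2 8
```

```text
t 8.97 pos [ 526.1 -143.4  192.3] yaw 4.7 tiltx [-0.003  0.    -1.   ] w 87.7 F [-0.   0.3 -0.1] q [-0.29  0.35  1.83 -0.    0.97 -0.37]
d [ 60.9 332.4 -22.3] rot [-75.5  -0.1   0.1]
[0.0028,0.011,-0.0408,-9.4,-0,0],[0.0028,0.0175,-0.0384,-9.4,-0,0],[0.0028,0.0236,-0.035,-9.4,-0,0],[0.0028,0.029,-0.0307,-9.4,-0,0],[0.0028,0.0337,-0.0255,-9.4,-0,0],[0.0028,0.0374,-0.0197,-9.4,-0,0],[0.0028,0.0401,-0.0133,-9.4,-0,0],[0.0028,0.0417,-0.0065,-9.4,-0,0],
```

View pics/w4.png

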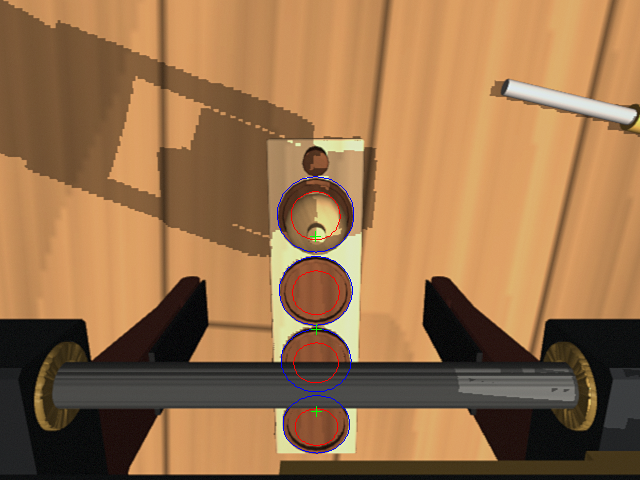

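The fitted saucers match the picture. The ball stands in saucer 1, its nipple at (316,232) against an expected (316,236), so it is within about 2 mm. The knob is next.

>>> carry_out([
  [0.003, 0.011, -0.041, -9.5, 0, 0],
  [0.003, 0.0175, -0.038, -9.5, 0, 0],
  [0.003, 0.0235, -0.035, -9.5, 0, 0],
  [0.003, 0.029, -0.031, -9.5, 0, 0],
  [0.003, 0.0335, -0.0255, -9.5, 0, 0],
  [0.003, 0.0375, -0.02, -9.5, 0, 0],
  [0.003, 0.04, -0.013, -9.5, 0, 0],
  [0.001, 0.036, -0.006, -7, 0, 0],
])

```text
t: 9.98
ee_pos: [571.9, 191.0, 154.6]
orientation: [0.131, 1.591, -0.137]
ft_force: [-0.7, -0.1, -0.7]
width: 88.1
```

```bash
python3 plan.py 587.5 187.4 130 80.2 3
```

```text
t 9.97 pos [571.9 191.  154.6] yaw 80.3 tiltx [-0.024 -0.002 -1.   ] w 88.1 F [-0.7 -0.1 -0.7] q [ 0.3   0.48  1.71  0.01  0.97 -1.1 ]
d [ 15.6  -3.6 -24.6] rot [ 0.1 -1.4  0.4]
[0.0081,-0.0003,0.0055,0,-0.5,0.1],[0.0081,-0.0003,0.0054,0,-0.5,0.1],[0.0081,-0.0003,0.0054,0,-0.5,0.1],
```

>>> carry_out([
  [0.008, 0, 0.006, 0, -0.5, 0.1],
  [0.008, -0.001, 0.006, 0, -0.5, 0.1],
  [0.005, -0.002, 0.005, 0, -0.4, 0.1],
  [0, 0, 0, 0, 0, 0],
])

```text
t: 10.48
ee_pos: [585.7, 183.6, 127.0]
orientation: [0.131, 1.572, -0.138]
ft_force: [-0.2, -1.1, -0.2]
width: 88.2
```

```bash
python3 plan.py 588.5 187.2 45 80.2 3
```

```text
t 10.47 pos [585.7 183.6 127. ] yaw 80.2 tiltx [-0.006 -0.004 -1.   ] w 88.2 F [-0.2 -1.1 -0.2] q [ 0.29  0.53  1.71 -0.    0.91 -1.11]
d [  2.8   3.6 -82. ] rot [-0.  -0.3  0.3]
[0.0273,0.0015,0.0008,-0,-0.1,0.1],[0.0273,0.0014,0.0008,-0,-0.1,0.1],[0.0273,0.0014,0.0008,-0,-0.1,0.1],
```

>>> carry_out([
  [0.02, 0.0025, 0.001, 0, -0.1, 0.1],
  [0.027, 0.001, 0.001, 0, -0.1, 0.1],
  [0.024, 0, 0, 0, -0.1, 0.1],
  [0.01, 0, 0, 0, 0, 0],
  [0, 0, 0, 0, 0, 0],
])

```text
t: 11.1
ee_pos: [590.1, 183.1, 46.1]
orientation: [0.141, 1.562, -0.139]
ft_force: [-0.1, -0.3, 0.3]
width: 87.9
```

```bash
python3 plan.py 588.5 187.2 45 80.2 1
```

```text
t 11.1 pos [590.1 183.1  46.1] yaw 79.8 tiltx [ 0.004  0.001 -1.   ] w 87.9 F [-0.1 -0.3  0.3] q [ 0.28  0.65  1.74  0.    0.75 -1.11]
d [-1.6  4.1 -1.1] rot [-0.4  0.2 -0.1]
[0.0011,0.0037,-0.0023,-0.4,0.2,-0.1],
```

>>> carry_out([
  [0.001, 0.0035, -0.0015, -0.4, 0.2, 0],
  [0, 0, 0, 0, 0, 0],
])

```text
t: 11.35
ee_pos: [590.4, 187.2, 46.8]
orientation: [0.137, 1.564, -0.132]
ft_force: [0.2, -0.6, -0.0]
width: 87.4
```

>>> carry_out([
  [0, 0, 0, 0, 0, 0],
  [0, 0, 0, 0, 0, 0],
  [0, 0, 0, 0, 0, 0],
  [0, 0, 0, 0, 0, 0],
  [0, 0, 0, 0, 0, 0],
  [0, 0, 0, 0, 0, 0],
], grip=1)

```text
t: 12.1
ee_pos: [591.2, 187.7, 48.2]
orientation: [0.137, 1.562, -0.131]
ft_force: [-0.4, -0.9, -0.2]
width: 44.3
```

```bash
python3 plan.py 588.5 187.2 155 80.2 1
```

```text
t 12.1 pos [591.2 187.7  48.2] yaw 80.2 tiltx [ 0.005  0.004 -1.   ] w 44.3 F [-0.4 -0.9 -0.2] q [ 0.29  0.65  1.73  0.    0.76 -1.11]
d [ -2.7  -0.5 106.8] rot [-0.   0.2 -0.2]
[-0.1068,-0.0005,-0.0021,-0,0.2,-0.2],
```

>>> carry_out([
  [-0.01, 0, 0, 0, 0, 0],
  [-0.03, 0, 0, 0, 0.1, -0.1],
  [-0.04, 0, 0, 0, 0.1, -0.1],
  [-0.025, 0, 0, 0, 0, 0],
])

```text
t: 12.6
ee_pos: [589.0, 186.8, 154.9]
orientation: [0.133, 1.571, -0.136]
ft_force: [0.8, 0.6, -0.7]
width: 44.7
```

```bash
python3 plan.py 532.9 -207.5 155 4.9 8
```

```text
t 12.6 pos [589.  186.8 154.9] yaw 80.2 tiltx [-0.005 -0.001 -1.   ] w 44.7 F [ 0.8  0.6 -0.7] q [ 0.29  0.5   1.69  0.    0.96 -1.11]
d [-5.610e+01 -3.943e+02  1.000e-01] rot [75.3 -0.1  0.3]
[0.0001,-0.0498,0.0015,9.4,-0,0],[0.0001,-0.0488,0.0096,9.4,-0,0],[0,-0.0466,0.0175,9.4,-0,0],[0,-0.0431,0.0248,9.4,-0,0],[-0,-0.0385,0.0316,9.4,-0,0],[-0,-0.0328,0.0374,9.4,-0,0],[-0,-0.0262,0.0423,9.4,-0,0],[-0,-0.019,0.046,9.4,-0,0],
```

>>> carry_out([
  [0, -0.05, 0.0015, 9.5, 0, 0],
  [0, -0.049, 0.0095, 9.5, 0, 0],
  [0, -0.0465, 0.0175, 9.5, 0, 0],
  [0, -0.043, 0.025, 9.5, 0, 0],
  [0, -0.0385, 0.0315, 9.5, 0, 0],
  [0, -0.033, 0.0375, 9.5, 0, 0],
  [0, -0.026, 0.042, 9.5, 0, 0],
  [0.003, -0.017, 0.038, 7, 0, 0],
])

```text
t: 13.6
ee_pos: [526.5, -206.4, 160.7]
orientation: [1.152, 1.24, -1.144]
ft_force: [1.4, 0.1, -0.7]
width: 44.2
```

```bash
python3 plan.py 532.9 -207.5 150 4.9 3
```

```text
t 13.6 pos [ 526.5 -206.4  160.7] yaw 4.6 tiltx [ 0.008 -0.001 -1.   ] w 44.2 F [ 1.4  0.1 -0.7] q [-0.4   0.41  1.81  0.    0.91 -0.48]
d [  6.4  -1.1 -10.7] rot [-0.3  0.1 -0.5]
[0.0036,0.0021,0.0005,-0.1,0,-0.2],[0.0036,0.0021,0.0005,-0.1,0,-0.2],[0.0036,0.0021,0.0006,-0.1,0,-0.2],
```

>>> carry_out([
  [0.003, 0.003, 0.001, 0, 0, -0.2],
  [0.003, 0.003, 0.001, 0, 0, -0.2],
  [0.003, 0.001, 0.001, 0, 0, -0.1],
  [0, 0, 0, 0, 0, 0],
])

```text
t: 14.1
ee_pos: [533.9, -209.2, 152.2]
orientation: [1.148, 1.246, -1.151]
ft_force: [0.2, -0.3, -1.9]
width: 43.8
```

```bash
python3 plan.py 532.9 -209 48 4.9 3; python3 - <<'E'
from h import *
c=cam("wrist");im=c[0].copy();e=ctrl.get_obs()["ee_pos"]
t=np.linspace(0,2*np.pi,90)
for off,col in((0,(255,0,0)),(3,(0,0,255))):
    C=e+np.array([-.08*off,off,0])
    for r,z in((22.5,40),(22.5,-4),(19,-28)):
        cv2.polylines(im,[proj(c,C+np.c_[r*np.cos(t),r*np.sin(t),0*t+z]).astype(int)],True,col,1)
cv2.imwrite("pics/w5.png",cv2.resize(im[140:400,210:430],(508,600)))
E
```

```text
t 14.1 pos [ 533.9 -209.2  152.2] yaw 4.6 tiltx [-0.001 -0.002 -1.   ] w 43.8 F [ 0.2 -0.3 -1.9] q [-0.39  0.44  1.8  -0.    0.91 -0.47]
d [  -1.     0.2 -104.2] rot [-0.3  0.1  0.1]
[0.0347,-0.0003,-0.0001,-0.1,0,0],[0.0347,-0.0003,-0.0001,-0.1,0,0],[0.0347,-0.0003,-0.0001,-0.1,0,0],
```

View pics/w5.png

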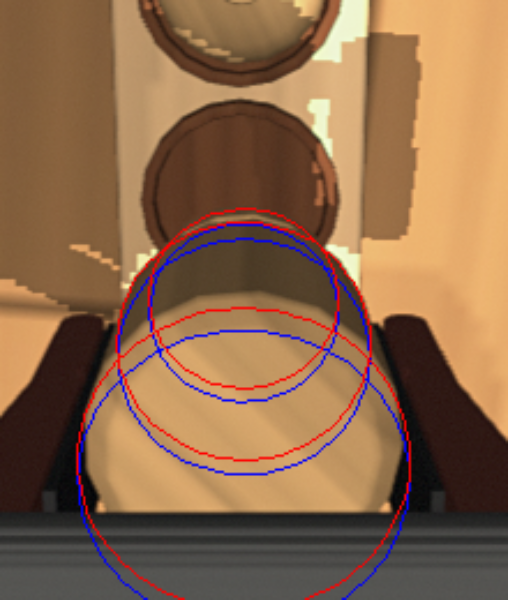

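The knob hangs upright, about 3 mm towards the dowel from the jaw centre: its head's edge is at y=220 in the crop, on the red outline. I'll aim the TCP 3 mm the other way and lower it.

>>> carry_out([
  [0.01, -0.001, 0.001, -0.2, 0, 0],
  [0.03, 0, 0, 0, 0, 0],
  [0.03, 0, 0, 0, 0, 0],
  [0.02, 0, 0, 0, 0, 0],
  [0.005, 0, 0, 0, 0, 0],
  [0, 0, 0, 0, 0, 0],
])

```text
t: 14.9
ee_pos: [533.0, -208.5, 53.2]
orientation: [1.142, 1.249, -1.144]
ft_force: [0.9, -0.0, -0.2]
width: 44.5
```

```bash
python3 plan.py 532.9 -210.3 48.7 4.9 2
```

```text
t 14.9 pos [ 533.  -208.5   53.2] yaw 5.1 tiltx [-0.001 -0.002 -1.   ] w 44.5 F [ 0.9 -0.  -0.2] q [-0.39  0.59  1.84 -0.    0.71 -0.48]
d [-0.1 -1.8 -4.5] rot [0.2 0.1 0. ]
[0.0023,-0.0001,0.0009,0.1,0,0],[0.0023,-0.0001,0.0009,0.1,0,0],
```

>>> carry_out([
  [0.0025, 0, 0.0015, 0, 0, 0],
  [0.0025, 0, 0.0005, 0, 0, 0],
  [0, 0, 0, 0, 0, 0],
])

```text
t: 15.28
ee_pos: [534.4, -211.2, 49.8]
orientation: [1.142, 1.246, -1.143]
ft_force: [-0.3, -0.1, -1.4]
width: 44.2
```

```bash
python3 plan.py 532.9 -210.3 48.5 4.9 2
```

```text
t 15.28 pos [ 534.4 -211.2   49.8] yaw 5.1 tiltx [ 0.002 -0.003 -1.   ] w 44.2 F [-0.3 -0.1 -1.4] q [-0.4   0.6   1.84 -0.    0.71 -0.48]
d [-1.5  0.9 -1.3] rot [ 0.2  0.2 -0.1]
[0.0006,-0.0007,-0.0005,0.1,0.1,-0.1],[0.0006,-0.0007,-0.0005,0.1,0.1,-0.1],
```

>>> carry_out([
  [0.0015, -0.0015, -0.001, 0, 0, 0],
  [0, 0, 0, 0, 0, 0],
])

```text
t: 15.52
ee_pos: [533.0, -210.4, 48.7]
orientation: [1.142, 1.245, -1.143]
ft_force: [-0.9, -0.0, -1.7]
width: 44.0
```

>>> carry_out([
  [0, 0, 0, 0, 0, 0],
  [0, 0, 0, 0, 0, 0],
  [0, 0, 0, 0, 0, 0],
  [0, 0, 0, 0, 0, 0],
  [0, 0, 0, 0, 0, 0],
], grip=0)

```text
t: 16.15
ee_pos: [533.3, -210.5, 49.0]
orientation: [1.142, 1.245, -1.142]
ft_force: [0.5, -0.7, 0.4]
width: 86.9
```

>>> carry_out([
  [-0.02, 0, 0, 0, 0, 0],
  [-0.04, 0, 0, 0, 0, 0],
  [-0.05, 0, 0, 0, 0, 0],
  [-0.02, 0, 0, 0, 0, 0],
])

```text
t: 16.65
ee_pos: [532.2, -209.8, 185.0]
orientation: [1.142, 1.247, -1.143]
ft_force: [-0.5, 0.8, -0.2]
width: 87.5
```

```bash
python3 plan.py 526 198.1 170 80.2 8
```

```text
t 16.65 pos [ 532.2 -209.8  185. ] yaw 5.1 tiltx [ 0.002 -0.003 -1.   ] w 87.5 F [-0.5  0.8 -0.2] q [-0.4   0.39  1.78 -0.    0.97 -0.48]
d [ -6.2 407.9 -15. ] rot [-75.1   0.2   0. ]
[0.0017,0.0038,-0.0509,-9.4,0,0],[0.0018,0.012,-0.0496,-9.4,0,0],[0.0018,0.0199,-0.0469,-9.4,0,0],[0.0018,0.0273,-0.0431,-9.4,0,0],[0.0018,0.034,-0.038,-9.4,0,0],[0.0018,0.0397,-0.032,-9.4,0,0],[0.0019,0.0444,-0.0251,-9.4,0,0],[0.0019,0.0479,-0.0175,-9.4,0,0],
```

>>> carry_out([
  [0.002, 0.004, -0.051, -9.5, 0, 0],
  [0.002, 0.012, -0.0495, -9.5, 0, 0],
  [0.002, 0.02, -0.047, -9.5, 0, 0],
  [0.002, 0.0275, -0.043, -9.5, 0, 0],
  [0.002, 0.034, -0.038, -9.5, 0, 0],
  [0.002, 0.0395, -0.032, -9.5, 0, 0],
  [0, 0.0445, -0.025, -9.5, 0, 0],
  [0, 0.04, -0.014, -7, 0, 0],
])

```text
t: 17.65
ee_pos: [522.7, 197.8, 186.4]
orientation: [0.126, 1.544, -0.13]
ft_force: [0.5, 0.1, 0.8]
width: 87.7
```

```bash
python3 plan.py 525.3 198.1 130 80.2 3
```

```text
t 17.65 pos [522.7 197.8 186.4] yaw 80.6 tiltx [ 0.023 -0.005 -1.   ] w 87.7 F [0.5 0.1 0.8] q [ 0.35  0.36  1.82 -0.02  0.94 -1.05]
d [  2.6   0.3 -56.4] rot [0.4 1.3 0. ]
[0.0188,0.0003,0.0004,0.1,0.4,0],[0.0188,0.0003,0.0005,0.1,0.4,0],[0.0188,0.0003,0.0007,0.1,0.4,0],
```

>>> carry_out([
  [0.015, 0, 0, 0, 0.5, 0],
  [0.02, 0, 0.001, 0.2, 0.4, 0],
  [0.02, 0, 0.001, 0.2, 0.4, 0],
  [0.005, 0, 0, 0, 0, 0],
  [0, 0, 0, 0, 0, 0],
])

```text
t: 18.27
ee_pos: [525.5, 196.6, 124.4]
orientation: [0.135, 1.567, -0.136]
ft_force: [-0.6, 0.2, 0.2]
width: 87.7
```

```bash
python3 plan.py 525.3 198.1 39 80.2 3
```

```text
t 18.27 pos [525.5 196.6 124.4] yaw 80.1 tiltx [-0.    -0.001 -1.   ] w 87.7 F [-0.6  0.2  0.2] q [ 0.34  0.46  1.84 -0.    0.84 -1.06]
d [ -0.2   1.5 -85.4] rot [-0.1  0.   0. ]
[0.0285,0.0005,-0.0002,-0,0,0],[0.0285,0.0005,-0.0002,-0,0,0],[0.0285,0.0005,-0.0002,-0,0,0],
```

>>> carry_out([
  [0.015, 0.001, 0, 0, 0, 0],
  [0.028, 0.0005, 0, 0, 0, 0],
  [0.028, 0, 0, 0, 0, 0],
  [0.013, 0, 0, 0, 0, 0],
  [0, 0, 0, 0, 0, 0],
])

```text
t: 18.9
ee_pos: [527.2, 197.6, 37.6]
orientation: [0.137, 1.564, -0.136]
ft_force: [0.4, -0.3, 0.1]
width: 87.8
```

```bash
python3 plan.py 525.3 198.1 39 80.2 1
```

```text
t 18.9 pos [527.2 197.6  37.6] yaw 80.0 tiltx [ 0.003  0.    -1.   ] w 87.8 F [ 0.4 -0.3  0.1] q [ 0.34  0.61  1.86 -0.    0.67 -1.06]
d [-1.9  0.5  1.4] rot [-0.2  0.2 -0. ]
[-0.0014,0.0002,-0.002,-0.2,0.2,-0],
```

>>> carry_out([
  [-0.001, 0, -0.002, 0, 0.2, 0],
  [0, 0, 0, 0, 0, 0],
  [0, 0, 0, 0, 0, 0],
  [0, 0, 0, 0, 0, 0],
  [0, 0, 0, 0, 0, 0],
  [0, 0, 0, 0, 0, 0],
  [0, 0, 0, 0, 0, 0],
  [0, 0, 0, 0, 0, 0],
], grip=1)

```text
t: 19.9
ee_pos: [527.1, 198.7, 41.6]
orientation: [0.139, 1.563, -0.135]
ft_force: [-0.9, -0.0, 1.2]
width: 33.1
```

```bash
python3 plan.py 525.3 198.1 155 80.2 1
```

```text
t 19.9 pos [527.1 198.7  41.6] yaw 80.0 tiltx [ 0.004  0.003 -1.   ] w 33.1 F [-0.9 -0.   1.2] q [ 0.34  0.6   1.86  0.    0.67 -1.06]
d [ -1.8  -0.6 113.4] rot [-0.2  0.2 -0.2]
[-0.1134,-0.0006,-0.0013,-0.2,0.2,-0.2],
```

>>> carry_out([
  [-0.01, 0, 0, 0, 0, 0],
  [-0.03, 0, 0, 0, 0.1, -0.1],
  [-0.04, 0, 0, 0, 0.1, -0.1],
  [-0.025, 0, 0, 0, 0, 0],
])

```text
t: 20.4
ee_pos: [525.1, 197.9, 148.6]
orientation: [0.135, 1.572, -0.139]
ft_force: [1.0, 0.3, -1.1]
width: 32.8
```

```bash
python3 plan.py 538.4 -272 158 4.9 8
```

```text
t 20.4 pos [525.1 197.9 148.6] yaw 80.0 tiltx [-0.005 -0.002 -1.   ] w 32.8 F [ 1.   0.3 -1.1] q [ 0.34  0.43  1.82 -0.    0.89 -1.06]
d [  13.3 -469.9    9.4] rot [75.1 -0.1  0.3]
[-0.001,-0.0576,0.0118,9.4,-0,0],[-0.0011,-0.0549,0.0211,9.4,-0,0],[-0.0011,-0.0507,0.0297,9.4,-0,0],[-0.0011,-0.0452,0.0376,9.4,-0,0],[-0.0012,-0.0384,0.0445,9.4,-0,0],[-0.0012,-0.0307,0.0501,9.4,-0,0],[-0.0012,-0.0221,0.0545,9.4,-0,0],[-0.0012,-0.0129,0.0573,9.4,-0,0],
```

>>> carry_out([
  [-0.003, -0.0575, 0.012, 9.5, 0, 0],
  [-0.002, -0.055, 0.021, 9.5, 0, 0],
  [-0.001, -0.0505, 0.0295, 9.5, 0, 0],
  [-0.001, -0.045, 0.0375, 9.5, 0, 0],
  [-0.001, -0.0385, 0.0445, 9.5, 0, 0],
  [-0.001, -0.031, 0.05, 9.5, 0, 0],
  [-0.001, -0.022, 0.0545, 9.5, 0, 0],
  [0, -0.011, 0.048, 7, 0, 0],
])

```text
t: 21.4
ee_pos: [530.9, -272.3, 168.2]
orientation: [1.153, 1.239, -1.146]
ft_force: [0.8, 1.2, -0.8]
width: 32.8
```

```bash
python3 plan.py 538.4 -272.5 150 4.9 3
```

```text
t 21.4 pos [ 530.9 -272.3  168.2] yaw 4.5 tiltx [ 0.007 -0.001 -1.   ] w 32.8 F [ 0.8  1.2 -0.8] q [-0.5   0.45  1.74  0.    0.95 -0.58]
d [  7.5  -0.2 -18.2] rot [-0.4  0.1 -0.4]
[0.0061,0.0024,0.0003,-0.1,0,-0.1],[0.0061,0.0024,0.0003,-0.1,0,-0.1],[0.0061,0.0025,0.0003,-0.1,0,-0.1],
```

>>> carry_out([
  [0.005, 0.003, 0.001, -0.2, 0, -0.1],
  [0.006, 0.003, 0.001, -0.1, 0, -0.1],
  [0.005, 0.002, 0, 0, 0, -0.1],
  [0, 0, 0, 0, 0, 0],
])

```text
t: 21.9
ee_pos: [538.9, -274.2, 151.9]
orientation: [1.147, 1.246, -1.147]
ft_force: [-0.2, 0.4, -1.1]
width: 32.9
```

```bash
python3 plan.py 538.4 -273 42 4.9 3; cat > hand.py <<'E'
import sys
from h import *
c=cam("wrist");im=c[0].copy();e=ctrl.get_obs()["ee_pos"]
t=np.linspace(0,2*np.pi,90)
cs=[tuple(map(float,s.split(","))) for s in sys.argv[2:]]
for off,col in((0,(255,0,0)),(3,(0,0,255))):
    C=e+np.array([-.08*off,off,0])
    for r,z in cs:
        cv2.polylines(im,[proj(c,C+np.c_[r*np.cos(t),r*np.sin(t),0*t+z]).astype(int)],True,col,1)
cv2.imwrite(sys.argv[1],cv2.resize(im[140:400,210:430],(508,600)))
E
python3 hand.py pics/w6.png 17,36.5 8,52.5 19,-21.5
```

```text
t 21.9 pos [ 538.9 -274.2  151.9] yaw 4.8 tiltx [ 0.002 -0.001 -1.   ] w 32.9 F [-0.2  0.4 -1.1] q [-0.49  0.48  1.73 -0.    0.93 -0.57]
d [  -0.5    1.2 -109.9] rot [-0.1  0.1 -0.1]
[0.0366,-0.0002,-0.0005,-0,0,-0],[0.0366,-0.0002,-0.0004,-0,0,-0],[0.0366,-0.0002,-0.0004,-0,0,-0],
```

View pics/w6.png

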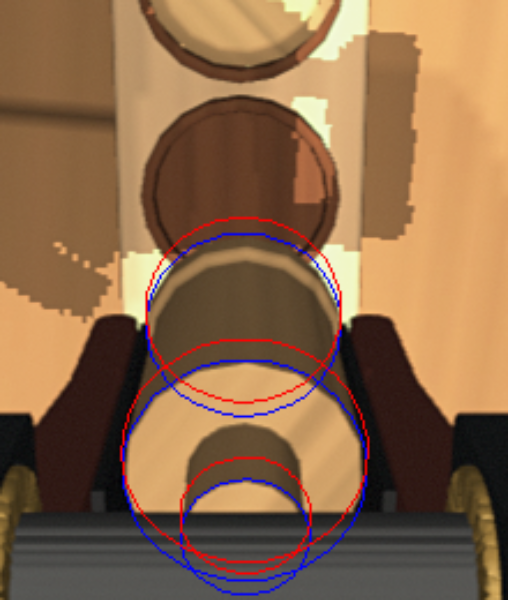

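The drum hangs upright and centred, with its top edge on the blue outline (no offset). I'll lower it into saucer 3.

>>> carry_out([
  [0.01, -0.0005, -0.0025, 0, 0, 0],
  [0.03, 0, 0, 0, 0, 0],
  [0.035, 0, 0, 0, 0, 0],
  [0.022, 0, 0, 0, 0, 0],
  [0.005, 0, 0, 0, 0, 0],
  [0, 0, 0, 0, 0, 0],
])

```text
t: 22.7
ee_pos: [539.0, -268.8, 46.8]
orientation: [1.144, 1.246, -1.143]
ft_force: [0.3, -0.1, -0.7]
width: 33.1
```

```bash
python3 plan.py 538.4 -271.6 42 4.9 2
```

```text
t 22.7 pos [ 539.  -268.8   46.8] yaw 5.1 tiltx [ 0.003 -0.002 -1.   ] w 33.1 F [ 0.3 -0.1 -0.7] q [-0.48  0.63  1.77 -0.    0.74 -0.57]
d [-0.6 -2.8 -4.8] rot [ 0.2  0.1 -0.1]
[0.0024,-0.0005,0.0014,0.1,0.1,-0.1],[0.0024,-0.0004,0.0014,0.1,0.1,-0.1],
```

>>> carry_out([
  [0.003, -0.001, 0.0025, 0, 0, 0],
  [0.002, 0, 0, 0, 0, 0],
  [0, 0, 0, 0, 0, 0],
])

```text
t: 23.08
ee_pos: [539.6, -272.1, 43.6]
orientation: [1.144, 1.243, -1.142]
ft_force: [-0.5, -0.6, -1.3]
width: 32.9
```

```bash
python3 plan.py 538.4 -271.6 42 4.9 1
```

```text
t 23.07 pos [ 539.6 -272.1   43.6] yaw 5.1 tiltx [ 0.006 -0.004 -1.   ] w 32.9 F [-0.5 -0.6 -1.3] q [-0.49  0.64  1.77 -0.    0.73 -0.57]
d [-1.2  0.5 -1.6] rot [ 0.2  0.2 -0.3]
[0.0016,-0.0011,-0.0006,0.2,0.2,-0.3],
```

>>> carry_out([
  [0.0018, -0.001, 0, 0.2, 0.2, -0.3],
  [0, 0, 0, 0, 0, 0],
])

```text
t: 23.32
ee_pos: [538.8, -272.5, 42.3]
orientation: [1.147, 1.247, -1.147]
ft_force: [-0.3, 0.0, -0.7]
width: 32.8
```

>>> carry_out([
  [0, 0, 0, 0, 0, 0],
  [0, 0, 0, 0, 0, 0],
  [0, 0, 0, 0, 0, 0],
  [0, 0, 0, 0, 0, 0],
  [0, 0, 0, 0, 0, 0],
  [0, 0, 0, 0, 0, 0],
], grip=0)

```text
t: 24.08
ee_pos: [539.1, -272.6, 42.7]
orientation: [1.147, 1.246, -1.146]
ft_force: [0.5, -0.4, -1.0]
width: 87.0
```

>>> carry_out([
  [-0.02, 0, 0, 0, 0, 0],
  [-0.04, 0, 0, 0, 0, 0],
  [-0.05, 0, 0, 0, 0, 0],
  [-0.02, 0, 0, 0, 0, 0],
])

```text
t: 24.58
ee_pos: [538.4, -272.2, 178.6]
orientation: [1.147, 1.248, -1.147]
ft_force: [0.2, -0.1, -0.1]
width: 87.6
```

```bash
python3 plan.py 463.5 209 170 80.2 8;python3 plan.py 463.5 209 170 80.2 9|tail -1
```

```text
t 24.57 pos [ 538.4 -272.2  178.6] yaw 4.8 tiltx [-0. -0. -1.] w 87.6 F [ 0.2 -0.1 -0.1] q [-0.49  0.44  1.71 -0.    0.99 -0.57]
d [-74.9 481.2  -8.6] rot [-75.4   0.    0. ]
[0.0011,-0.0043,-0.0607,-9.4,0,0],[0.0011,0.0057,-0.0606,-9.4,0,0],[0.0011,0.0156,-0.0588,-9.4,0,0],[0.0011,0.025,-0.0555,-9.4,0,0],[0.0011,0.0338,-0.0507,-9.4,0,0],[0.0011,0.0416,-0.0444,-9.4,0,0],[0.0011,0.0483,-0.037,-9.4,0,0],[0.0011,0.0537,-0.0286,-9.4,0,0],
[0.0009,-0.0038,-0.054,-8.4,0,0],[0.0009,0.0041,-0.0539,-8.4,0,0],[0.0009,0.0119,-0.0528,-8.4,0,0],[0.001,0.0195,-0.0505,-8.4,0,0],[0.001,0.0266,-0.0471,-8.4,0,0],[0.001,0.0332,-0.0427,-8.4,0,0],[0.001,0.0391,-0.0374,-8.4,0,0],[0.001,0.0441,-0.0313,-8.4,0,0],[0.001,0.0482,-0.0246,-8.4,0,0],
```

>>> carry_out([
  [0, -0.004, -0.054, -8.5, 0, 0],
  [0, 0.004, -0.054, -8.5, 0, 0],
  [0, 0.012, -0.053, -8.5, 0, 0],
  [0, 0.0195, -0.0505, -8.5, 0, 0],
  [0, 0.0265, -0.047, -8.5, 0, 0],
  [0, 0.033, -0.043, -8.5, 0, 0],
  [0, 0.039, -0.0375, -8.5, 0, 0],
  [0, 0.044, -0.031, -8, 0, 0],
])

```text
t: 25.58
ee_pos: [465.3, 161.8, 191.7]
orientation: [0.217, 1.537, -0.218]
ft_force: [0.9, -0.2, 0.2]
width: 87.7
```

```bash
python3 plan.py 463.5 209 140 80.2 3
```

```text
t 25.57 pos [465.3 161.8 191.7] yaw 74.1 tiltx [ 0.023 -0.004 -1.   ] w 87.7 F [ 0.9 -0.2  0.2] q [ 0.32  0.26  1.96 -0.01  0.9  -0.97]
d [ -1.8  47.2 -51.7] rot [-6.1  1.3 -0.1]
[0.0171,0.0149,-0.0053,-2,0.4,-0],[0.0172,0.0151,-0.0046,-2,0.4,-0],[0.0172,0.0153,-0.0039,-2,0.4,-0],
```

>>> carry_out([
  [0.01, 0.02, -0.005, -2, 0.4, 0],
  [0.016, 0.015, -0.004, -2, 0.4, 0],
  [0.017, 0.008, -0.003, -1.5, 0.4, 0],
  [0.005, 0, 0, 0, 0, 0],
  [0, 0, 0, 0, 0, 0],
])

```text
t: 26.2
ee_pos: [464.7, 210.2, 144.3]
orientation: [0.138, 1.562, -0.133]
ft_force: [-1.0, -0.8, 0.4]
width: 87.9
```

```bash
python3 plan.py 463.5 209 125 80.2 3
```

```text
t 26.2 pos [464.7 210.2 144.3] yaw 80.1 tiltx [ 0.005  0.002 -1.   ] w 87.9 F [-1.  -0.8  0.4] q [ 0.4   0.37  1.94  0.    0.83 -1.  ]
d [ -1.2  -1.2 -19.3] rot [-0.1  0.2 -0.2]
[0.0064,-0.0005,-0.0003,-0,0.1,-0.1],[0.0064,-0.0005,-0.0003,-0,0.1,-0.1],[0.0064,-0.0005,-0.0003,-0,0.1,-0.1],
```

>>> carry_out([
  [0.015, -0.001, 0, 0, 0.1, -0.1],
  [0.03, -0.001, 0, 0, 0.1, -0.1],
  [0.03, 0, 0, 0, 0, 0],
  [0.022, 0, 0, 0, 0, 0],
  [0.006, 0, 0, 0, 0, 0],
  [0, 0, 0, 0, 0, 0],
])

```text
t: 26.95
ee_pos: [465.8, 205.0, 37.1]
orientation: [0.14, 1.564, -0.14]
ft_force: [-0.1, -0.0, -0.0]
width: 87.7
```

```bash
python3 plan.py 463.5 209 38.5 80.2 1
```

```text
t 26.95 pos [465.8 205.   37.1] yaw 79.8 tiltx [ 0.002 -0.001 -1.   ] w 87.7 F [-0.1 -0.  -0. ] q [ 0.39  0.56  1.98 -0.    0.6  -1.  ]
d [-2.3  4.   1.4] rot [-0.4  0.1  0. ]
[-0.0015,0.0035,-0.003,-0.4,0.1,0],
```

>>> carry_out([
  [0, 0.0035, -0.003, -0.4, 0.1, 0],
  [0, 0, 0, 0, 0, 0],
])

```text
t: 27.2
ee_pos: [464.3, 209.5, 38.4]
orientation: [0.135, 1.564, -0.134]
ft_force: [-0.3, 0.7, 0.0]
width: 87.6
```

>>> carry_out([
  [0, 0, 0, 0, 0, 0],
  [0, 0, 0, 0, 0, 0],
  [0, 0, 0, 0, 0, 0],
  [0, 0, 0, 0, 0, 0],
  [0, 0, 0, 0, 0, 0],
  [0, 0, 0, 0, 0, 0],
  [0, 0, 0, 0, 0, 0],
], grip=1)

```text
t: 28.08
ee_pos: [465.0, 209.9, 39.6]
orientation: [0.136, 1.562, -0.133]
ft_force: [0.6, 0.6, -0.1]
width: 37.2
```

```bash
python3 plan.py 463.5 209 150 80.2 1
```

```text
t 28.07 pos [465.  209.9  39.6] yaw 80.2 tiltx [ 0.004  0.002 -1.   ] w 37.2 F [ 0.6  0.6 -0.1] q [ 0.4   0.55  1.98 -0.    0.6  -1.  ]
d [ -1.5  -0.9 110.4] rot [-0.   0.2 -0.1]
[-0.1104,-0.0009,-0.0009,-0,0.2,-0.1],
```

>>> carry_out([
  [-0.01, 0, 0, 0, 0, 0],
  [-0.03, 0, 0, 0, 0.1, -0.1],
  [-0.04, 0, 0, 0, 0.1, 0],
  [-0.035, 0, 0, 0, 0, 0],
])

```text
t: 28.58
ee_pos: [462.6, 209.0, 156.4]
orientation: [0.132, 1.572, -0.137]
ft_force: [1.0, 1.0, -0.5]
width: 37.1
```

```bash
python3 plan.py 543.8 -335.5 160 4.9 10
```

```text
t 28.57 pos [462.6 209.  156.4] yaw 80.2 tiltx [-0.006 -0.002 -1.   ] w 37.1 F [ 1.   1.  -0.5] q [ 0.4   0.35  1.93  0.    0.87 -1.  ]
d [  81.2 -544.5    3.6] rot [75.3 -0.1  0.3]
[-0.0003,-0.0523,0.0173,7.5,-0,0],[-0.0003,-0.0496,0.024,7.5,-0,0],[-0.0003,-0.046,0.0303,7.5,-0,0],[-0.0004,-0.0416,0.036,7.5,-0,0],[-0.0004,-0.0365,0.0412,7.5,-0,0],[-0.0004,-0.0308,0.0456,7.5,-0,0],[-0.0004,-0.0246,0.0492,7.5,-0,0],[-0.0004,-0.0179,0.052,7.5,-0,0],[-0.0004,-0.011,0.0539,7.5,-0,0],[-0.0004,-0.0038,0.0549,7.5,-0,0],
```

>>> carry_out([
  [-0.002, -0.0525, 0.0175, 7.5, 0, 0],
  [-0.001, -0.0495, 0.024, 7.5, 0, 0],
  [-0.001, -0.046, 0.0305, 7.5, 0, 0],
  [0, -0.0415, 0.036, 7.5, 0, 0],
  [0, -0.0365, 0.041, 7.5, 0, 0],
  [0, -0.031, 0.0455, 7.5, 0, 0],
  [0, -0.0245, 0.049, 7.5, 0, 0],
  [0, -0.018, 0.05, 7.5, 0, 0],
])

```text
t: 29.58
ee_pos: [527.2, -234.1, 170.3]
orientation: [0.969, 1.339, -0.96]
ft_force: [0.7, -0.3, -0.7]
width: 37.2
```

```bash
python3 plan.py 543.8 -335.5 160 4.9 4
```

```text
t 29.57 pos [ 527.2 -234.1  170.3] yaw 18.7 tiltx [ 0.008  0.    -1.   ] w 37.2 F [ 0.7 -0.3 -0.7] q [-0.44  0.42  1.78  0.    0.94 -0.77]
d [  16.6 -101.4  -10.3] rot [13.8  0.1 -0.5]
[0.0026,-0.0042,0.0253,3.5,0,-0.1],[0.0026,-0.0027,0.0255,3.5,0,-0.1],[0.0026,-0.0011,0.0257,3.5,0,-0.1],[0.0026,0.0004,0.0257,3.5,0,-0.1],
```

>>> carry_out([
  [0.003, -0.003, 0.026, 3.5, 0, -0.1],
  [0.003, -0.002, 0.026, 3.5, 0, -0.1],
  [0.003, 0, 0.025, 3.5, 0, -0.1],
  [0.003, 0.001, 0.018, 2.5, 0, -0.1],
  [0, 0, 0, 0, 0, 0],
])

```text
t: 30.2
ee_pos: [545.3, -334.7, 160.4]
orientation: [1.146, 1.245, -1.145]
ft_force: [-0.8, -0.1, -0.8]
width: 37.2
```

```bash
python3 plan.py 543.8 -335.5 150 4.9 2;python3 hand.py pics/w7.png 19,32.4 19,4.4 19,-19.6 1,56.4
```

```text
t 30.2 pos [ 545.3 -334.7  160.4] yaw 4.9 tiltx [ 0.003 -0.002 -1.   ] w 37.2 F [-0.8 -0.1 -0.8] q [-0.57  0.51  1.64 -0.    0.98 -0.65]
d [ -1.5  -0.8 -10.4] rot [-0.   0.1 -0.1]
[0.0052,-0.0008,0.0003,-0,0.1,-0.1],[0.0052,-0.0008,0.0003,-0,0.1,-0.1],
```

View pics/w7.png

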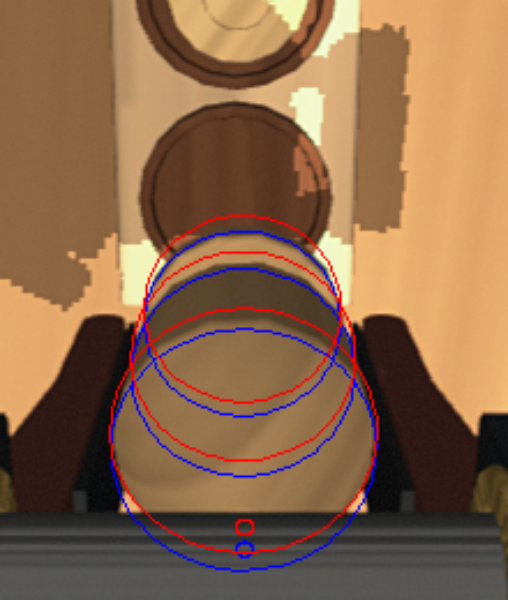

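The acorn hangs upright, less than 1 mm off the jaw centre. I'll lower it into saucer 4.

>>> carry_out([
  [0.01, -0.0015, 0.001, 0, 0.1, -0.1],
  [0.03, 0, 0, 0, 0, 0],
  [0.035, 0, 0, 0, 0, 0],
  [0.03, 0, 0, 0, 0, 0],
  [0.008, 0, 0, 0, 0, 0],
  [0, 0, 0, 0, 0, 0],
])

```text
t: 31.0
ee_pos: [543.5, -330.5, 44.5]
orientation: [1.14, 1.252, -1.14]
ft_force: [0.9, -1.0, 1.6]
width: 37.0
```

```bash
python3 plan.py 543.8 -335.3 40 4.9 2
```

```text
t 31.0 pos [ 543.5 -330.5   44.5] yaw 5.4 tiltx [ 0.     0.001 -1.   ] w 37.0 F [ 0.9 -1.   1.6] q [-0.57  0.67  1.69  0.    0.78 -0.66]
d [ 0.3 -4.8 -4.5] rot [ 0.5 -0.  -0. ]
[0.0022,-0.0001,0.0024,0.2,-0,-0],[0.0022,-0.0001,0.0024,0.2,-0,-0],
```

>>> carry_out([
  [0.001, 0, 0.004, 0.4, 0, 0],
  [0.002, 0, 0.001, 0, 0, 0],
  [0.001, 0, 0, 0, 0, 0],
  [0, 0, 0, 0, 0, 0],
])

```text
t: 31.5
ee_pos: [545.6, -336.5, 43.2]
orientation: [1.146, 1.245, -1.143]
ft_force: [-0.2, 0.5, -2.3]
width: 36.9
```

```bash
python3 plan.py 543.8 -335.3 40 4.9 1
```

```text
t 31.5 pos [ 545.6 -336.5   43.2] yaw 4.9 tiltx [ 0.004 -0.001 -1.   ] w 36.9 F [-0.2  0.5 -2.3] q [-0.57  0.68  1.68  0.    0.78 -0.66]
d [-1.8  1.2 -3.2] rot [ 0.   0.1 -0.2]
[0.0032,-0.0017,-0.0013,0,0.1,-0.2],
```

>>> carry_out([
  [0.003, -0.0015, -0.001, 0, 0.1, -0.2],
  [0, 0, 0, 0, 0, 0],
])

```text
t: 31.75
ee_pos: [543.8, -335.5, 40.1]
orientation: [1.146, 1.249, -1.145]
ft_force: [0.1, 0.2, -0.6]
width: 37.4
```

```bash
python3 plan.py 543.8 -335.3 40 4.9 1
```

```text
t 31.75 pos [ 543.8 -335.5   40.1] yaw 4.9 tiltx [ 0.  0. -1.] w 37.4 F [ 0.1  0.2 -0.6] q [-0.57  0.68  1.68  0.    0.78 -0.66]
d [-0.   0.2 -0.1] rot [ 0. -0. -0.]
[0.0001,-0,-0.0002,0,-0,-0],
```

>>> carry_out([
  [0, 0, 0, 0, 0, 0],
  [0, 0, 0, 0, 0, 0],
  [0, 0, 0, 0, 0, 0],
  [0, 0, 0, 0, 0, 0],
  [0, 0, 0, 0, 0, 0],
  [0, 0, 0, 0, 0, 0],
], grip=0)

```text
t: 32.5
ee_pos: [544.2, -335.6, 40.4]
orientation: [1.145, 1.248, -1.145]
ft_force: [0.5, -0.6, -0.1]
width: 87.5
```

>>> carry_out([
  [-0.02, 0, 0, 0, 0, 0],
  [-0.04, 0, 0, 0, 0, 0],
  [-0.05, 0, 0, 0, 0, 0],
  [-0.05, 0, 0, 0, 0, 0],
  [-0.02, 0, -0.02, 0, 0, 0],
  [0, 0, -0.04, 0, 0, 0],
  [0, 0, -0.04, 0, 0, 0],
  [0, 0, 0, 0, 0, 0],
])

```text
t: 33.5
ee_pos: [536.5, -234.7, 237.5]
orientation: [1.147, 1.237, -1.142]
ft_force: [0.3, -0.9, -0.8]
width: 87.7
```

```bash
python3 plan.py 535 -150 240 4.9 3
```

```text
t 33.5 pos [ 536.5 -234.7  237.5] yaw 4.9 tiltx [ 0.01  -0.005 -1.   ] w 87.7 F [ 0.3 -0.9 -0.8] q [-0.43  0.34  1.71 -0.    1.07 -0.52]
d [-1.5 84.7  2.5] rot [-0.   0.3 -0.6]
[-0.001,0.0019,-0.0282,-0,0.1,-0.2],[-0.0009,0.0019,-0.0282,-0,0.1,-0.2],[-0.0009,0.0019,-0.0282,-0,0.1,-0.2],
```

>>> carry_out([
  [-0.01, 0, 0.04, 0, 0, 0],
  [-0.01, 0, 0.04, 0, 0, 0],
  [-0.01, 0, 0.035, 0, 0, 0],
  [0, 0, 0, 0, 0, 0],
  [0, 0, 0, 0, 0, 0],
])

```text
t: 34.12
ee_pos: [546.3, -354.4, 273.9]
orientation: [1.146, 1.232, -1.14]
ft_force: [-0.6, -0.4, 0.2]
width: 87.6
```

```bash
cat > fin.py <<'E'
from h import *
import math
t=np.linspace(0,2*np.pi,90);p=[535.64,-239.38,.0853]
W=lambda y:np.array([p[0]-y*math.sin(p[2]),p[1]+y*math.cos(p[2]),0])
out=[]
for n in("wrist","scene","side"):
    c=cam(n);im=c[0].copy()
    if n=="wrist":
        for y,r,z in((96,6,92),(32,20,88),(-32,8,94),(-96,1.5,96)):
            for rr,zz,col in((r,z,(0,255,0)),(30,25,(255,0,0))):
                cv2.polylines(im,[proj(c,W(y)+np.c_[rr*np.cos(t),rr*np.sin(t),0*t+zz]).astype(int)],True,col,1)
        out.append(cv2.resize(im[0:400,180:460],(420,600)))
    elif n=="scene": out.append(cv2.resize(im[215:295,175:302],(380,240)))
    else: out.append(cv2.resize(im[130:250,270:397],(380,360)))
cv2.imwrite("pics/fin.png",np.hstack([out[0],np.vstack(out[1:])]))
E
python3 fin.py
```

```text
(no output)
```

View pics/fin.png

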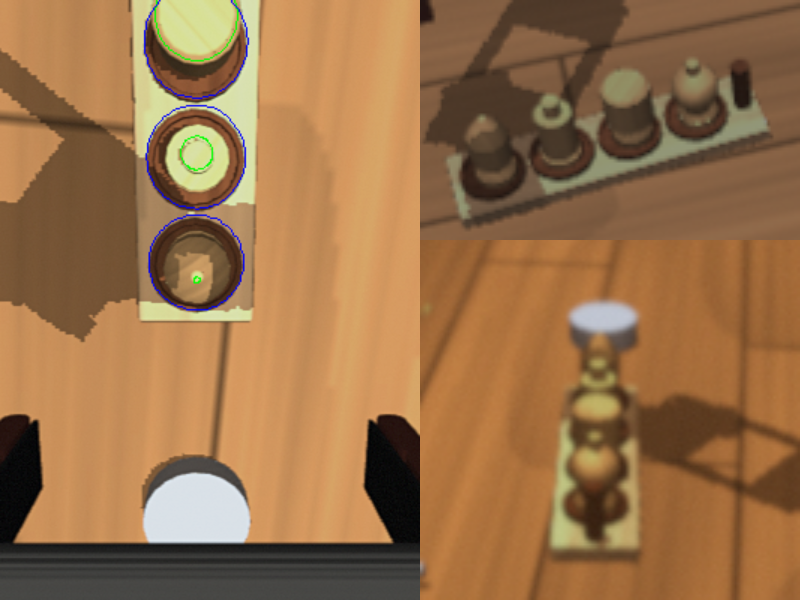

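All four pieces stand upright and centred in their saucers. In the wrist crop the knob's top (197,0-60), the drum's tenon (198,155) and the acorn's tip (197,280) lie on their predicted outlines. The scene crop shows the order ball, knob, drum, acorn from the dowel. The gripper is clear of everything, so I'm handing in.

```bash
python3 -c "
from workcell import ctrl
o=ctrl.get_obs();print(o['t'],o['qvel'].round(3));print(ctrl.close_job())"
```

```text
34.275 [ 0.005  0.001  0.002 -0.     0.    -0.001]
the job is handed in; nothing more can be done
None
```

I moved all four pieces to the empty rack in the same order from the dowel (ball, knob, drum, acorn) and handed the job in at 34.3 s of the 106 s allowed.

**Last checks:** The final wrist picture shows the knob, drum and acorn within about 2 mm of their saucer centres. The ball was out of that frame; it was within about 2 mm right after I placed it, and the final scene crop shows it upright. Nothing tipped, and the gripper ended open and clear of everything. I did not measure how high the undersides sit, or where the jar and tin ended; the arm worked well clear of both.

**Disagreements along the way:**
- **Racks:** The first fits from the fixed cameras were 3–5 mm off what the wrist camera showed for both racks. I used the wrist values.
- **Widths:** The gripper read about 1–2 mm less than the stated width on every piece.
- **Knob:** It seemed to sit about 3 mm off the jaw centre, so I allowed for that when placing it.

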